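Seat the register pin in the socket of the right depth

TASK

Take the steel register pin out of its wooden holder and push it into the metal socket that lets it down to its ring mark: the two sockets look alike, but one bottoms too early, and in both the pin first meets a stiff sliding dust plug which it must drive ahead of it until it stops on the firm rubber-faced bottom. At the bottom press with about 20 N, never over 30 N, then read the ring against the rim; if the ring stands well above the rim, use the other socket. Leave the pin let go and fully home in the socket where the rim falls within its ring band, and leave the other things where they are.

Things in the scene. Friction and masses are not known exactly. Their poses are not given: they have to be found in the camera images.
- pin_handle (a point): the register pin's handle: black, 18 x 18 mm square, 42 mm tall, with the pin upright; the point is the handle's centre, 85 mm above the pin's foot and 21 mm below its top; z points up along the pin, x and y are square to the handle's flat sides.
- pin_mark (a point): centre of the pin's ring band, a dark shallow groove 8 mm wide round the bright shaft, on the pin's axis, 50 mm above its foot and 35 mm below the handle's centre; z up along the pin
- pin: the whole register pin: steel shaft 14 mm in diameter with the foot tapered to 9 mm over its last 3 mm, 106 mm long in all, 0.06 to 0.13 kg; origin at the centre of the foot's end, z up along the pin. It starts upright in the holder
- holder: fixed plywood block 60 x 60 x 38 mm in which the pin stands at the start, 28 mm deep in a blind hole 15.5 mm wide; origin at the centre of its underside
- socket_1: first socket: a fixed square aluminium block 46 x 46 x 70 mm on a 74 x 74 x 6 mm screwed flange, with a sliding plug and a rubber-faced stop in its bore; origin at the centre of its underside, 70 mm below its mouth. One of the two sockets (either may be it) has its stop 47 to 53 mm below the rim, so that the rim falls within the ring band of a bottomed pin
- socket_2: second socket, outwardly like the first; origin at the centre of its underside. Of the two sockets, the one that is not the deep one has its stop 34 to 40 mm below the rim, so that the middle of the ring band of a bottomed pin stands 10 to 16 mm above the rim. The rubber faces give about 12 N per mm and spring back; the plugs hide them
- socket_1_mouth (a point): centre of the first socket's mouth, level with the rim, z up. The upright round bore is 16 mm wide (1 mm of play all round the pin) with a 1.5 mm chamfer. Its black dust plug starts with its top 26 to 31 mm below the rim, slides down under about 7 N of dry friction, alike at every depth, does not spring back, and ends flush with the stop or a little below
- socket_2_mouth (a point): centre of the second socket's mouth, level with the rim, z up; bore and dust plug like the first socket's
- glue_stick_mid (a point): centre of a loose glue stick, white with a dark red cap, 30 mm thick and 96 mm tall, standing beyond the work; a bystander
- eraser_mid (a point): centre of a loose pink eraser, 20 x 44 x 12 mm, lying beyond the work; a bystander
- label_roll_mid (a point): centre of a loose white roll of labels, 44 mm wide and 30 mm high, lying flat beyond the work; a bystander
Not all that is in view belongs to the job. What is shaped like the socket_2 but orange is not meant.

How it is judged:
On the way, in this order (a step that is already met when the one before it is completed fails the run):
1. the pin is drawn up out of its holder (height (world z) of pin_handle above 0.14 m), for 0.1 s.
2. the pin is pressed against the bottom (more than 11 N, which the sliding plug alone does not give) of the socket where the rim falls within its ring band (((horizontal distance between pin_mark and socket_1_mouth below 0.004 m and z of pin_mark in the frame of socket_1_mouth between -0.007 and 0.005 m and contact force between pin and socket_1 above 11 N) or (horizontal distance between pin_mark and socket_2_mouth below 0.004 m and z of pin_mark in the frame of socket_2_mouth between -0.007 and 0.005 m and contact force between pin and socket_2 above 11 N))), for 0.1 s.
At the end, for the whole second after the job is handed in: The pin stands upright (within 0.08 rad) and at rest in one of the sockets, on the bore's axis within 4 mm, with the middle of its ring band within 5 mm of the height of the rim; only the deep socket allows this (((horizontal distance between pin_mark and socket_1_mouth below 0.004 m and z of pin_mark in the frame of socket_1_mouth between -0.005 and 0.005 m) or (horizontal distance between pin_mark and socket_2_mouth below 0.004 m and z of pin_mark in the frame of socket_2_mouth between -0.005 and 0.005 m)) and angle between pin's own z axis and vertical below 0.08 rad and linear speed of pin below 0.02 m/s); the robot touches nothing.
It fails at once if the pin presses on a socket, its plug or its bottom with more than 30 N (contact force between pin and socket_1 above 30 N or contact force between pin and socket_2 above 30 N).
It fails at once if the glue stick, the eraser or the label roll is moved more than 30 mm (distance of any of glue_stick_mid, eraser_mid, label_roll_mid from where it was at the start of the episode above 0.03 m).
It also fails if it takes over 61 s, if anything falls off the work surface, if the arm or the gripper's body presses on something with over 40 N, if the wrist force passes 120 N, or if a joint passes its speed limit or range.

ROBOT

A 7-joint arm with a two-finger parallel gripper is mounted at the origin on a cart in front of the work surface, level with it; the furniture and walls round the work are solid. World frame = base frame: x ahead of the robot, y to its left, z up, the work surface at z = 0. Lengths are in m, angles in rad, forces in N, time in s.
With the tool pointing down it reaches from about 0.425 to 0.95 m from the base axis. Payload 4.7 kg.
Tool frame: the origin (TCP) lies midway between the tips of the shut fingers; the grasp point (between the pads) lies 19 mm behind it; z points along the fingers, y is the line along which they close (so a half turn about z gives the same grasp; the last joint's range is limited). The gripper opens to 85 mm and grips with 20 to 120 N. Pads are 22 mm wide; open, the fingers measure 114 mm over their backs; the gripper's body (76 mm by 85 mm) begins 54 mm behind the grasp point. The pads swing forward as they close: fully open they stand 13 mm farther back than shut.
Start: joints at [1.194, 0.469, -0.049, 1.532, 0.024, 1.141, -0.082], TCP at [0.23, -0.635, 0.231] pointing down, gripper open.
Joint ranges: [-2.59, 2.59], [-0.33, 1.99], [-1.39, 1.29], [0.1, 2.45], [-1.04, 4.18], [0.21, 1.99], [-2.66, 2.66]. Speed limits (rad/s): [2.57, 2.57, 3.14, 3.14, 3.14, 3.14, 3.14].

INTERFACE

Orientations are given as a unit quaternion [w, x, y, z].
In Python, from workcell import telemetry, viewer, ticket gives the robot as it stands.
- The arm moves only by the tool play_rows, never from a script. Its argument "targets" is a list that holds one entry, the list of rows, each a list of 6 numbers: the shift along the tool's x, y, z in m, then the turn, a rotation vector about the tool's x, y, z in degrees. In form: [[[x, y, z, ax, ay, az], ...]]. A call has exactly 5 rows; each row is the pose to reach, as a shift and turn from the pose commanded when the call began, along the tool's axes at that moment; what a row does not reach only later rows make up. A row lasts 1/12 s, in which the tool goes at most 41.7 mm and 7.16 degrees, less where a joint would pass 70% of its speed; a pose out of reach is approached as far as the arm can. A call with a gripper value outside its range is refused whole. "gripper" is the finger opening in m, from 0 to 0.0854, set as the call begins (left out, the last holds). The fingers move at their own pace and stop on an object; "squeeze" is the grip in N (left out, the last holds). Time passes only in rows, so rows that repeat a pose let the fingers close, or fill a call up. It gives the time, the measured TCP pose, the force, the opening and the grip force at its end, in the units of the state.
- telemetry.observe(): the state, without advancing time (a new reading comes with each control period).
- viewer.read_camera(name): name is "scene" or "side" or "wrist"; returns the picture (420x560x3 uint8, red, green, blue); there is no depth.
- viewer.camera_info(name): a dict with "fx", "fy", "cx", "cy" (pixels), "xyz" and "attitude" of the camera in the world. Camera axes: x right, y down, z forward; pixel columns grow to the right and rows downward; lengths in m; the calibration is good to about 2 mm. A picture is of the moment at which its call begins: read the wrist's pose just before it. camera_info takes no time and is no camera call; for the wrist camera it gives the pose at the moment of the call.
- ticket.job_done(): hands the job in; it is judged then, once.
The state is a dict: "time": time; "joint_pos": joint angles; "dq": joint speeds; "joint_efforts": joint torques, N m; "tcp_pos": TCP position; "ee_rot": TCP orientation; "contact_force": force on the tool from outside, world axes, zero at the start; "ft_torque": the same for the moment, N m; "grip_width": finger opening in m; "grasp_force": force on a finger pad.
Only numpy, scipy, OpenCV 4.12 (cv2) and the standard library are available. Lean on these libraries where they do the work, as an engineer would, in place of code of your own. Each camera call takes 0.05 s, during which the arm holds its last target. There are 200 camera calls.

## Working session

There is one attempt and no reset: what is moved stays moved. The work goes in short steps, Python scripts to look and compute and a tool call to move; the robot and the scene stay as the last step left them, time stands still between calls to the robot, and variables do not carry over. Pictures are saved under pics/ and viewed, at most 13 in all, crops included, and the job is handed in when it is done.

Besides the shell and the picture viewer there is one more tool, called as name(argument=value, ...) on one line, values as JSON. play_rows: Moves the arm, as the interface text tells. Its arguments: {"type":"object","properties":{"targets":{"type":"array"},"gripper":{"type":"number"},"squeeze":{"type":"number"}},"required":["targets"]}

```bash
mkdir -p pics; cat > h.py <<'E'
import numpy as np, cv2
from scipy.spatial.transform import Rotation as R
from workcell import telemetry, viewer, ticket
def rot(q): return R.from_quat([q[1],q[2],q[3],q[0]]).as_matrix()
def cam(n):
    i=viewer.camera_info(n); return i
def ray(i,u,v):
    a=np.array(i["attitude"],float); M=rot(a) if a.size==4 else a.reshape(3,3)
    d=M@np.array([(u-i["cx"])/i["fx"],(v-i["cy"])/i["fy"],1]); return np.array(i["xyz"]),d/np.linalg.norm(d)
def plane(i,u,v,z):
    o,d=ray(i,u,v); return o+d*(z-o[2])/d[2]
def proj(i,p):
    M=rot(i["attitude"]); c=M.T@(np.array(p)-np.array(i["xyz"])); return i["cx"]+i["fx"]*c[0]/c[2], i["cy"]+i["fy"]*c[1]/c[2]
def tri(r):
    A=0;b=0
    for o,d in r:
        P=np.eye(3)-np.outer(d,d);A=A+P;b=b+P@o
    x=np.linalg.solve(A,b);return x,[np.linalg.norm(np.cross(x-o,d)) for o,d in r]
def snap(n,name):
    i=cam(n);im=np.array(viewer.read_camera(n))[:,:,::-1].copy();cv2.imwrite(f"pics/{name}.png",im);return i,im
E
python3 - <<'E'
from h import *
s=telemetry.observe();print(s)
for n in("scene","side","wrist"):
    i,im=snap(n,n+"0");print(n,i)
E
```

```text
{'time': 0.0, 'joint_pos': array([ 1.19411666,  0.46944799, -0.04859975,  1.53372828,  0.02408214,
        1.14100568, -0.0822677 ]), 'dq': array([ 0.00103433,  0.00236744,  0.00189045, -0.00183156,  0.00013127,
       -0.00174015,  0.00132437]), 'joint_efforts': array([-8.41761575e-04, -5.10310006e+01, -4.72113490e-02, -2.37715781e+01,
        1.05765072e-02,  7.52869440e-03,  2.25657274e-06]), 'tcp_pos': array([ 0.22985767, -0.63401415,  0.23024248]), 'ee_rot': array([-9.81756162e-04,  9.84913405e-01,  1.73045022e-01, -2.01385467e-04]), 'contact_force': array([ 0.04228203, -0.69028852, -0.54876469]), 'ft_torque': array([ 0.02267882, -0.01187646, -0.00928519]), 'grasp_force': 0.0, 'grip_width': 0.08543741944712223}
scene {'fx': 379.8770367982201, 'fy': 379.8770367982201, 'cx': 276.2487195131178, 'cy': 208.4535317628592, 'xyz': array([0.1277207 , 0.25564078, 0.87134944]), 'attitude': array([ 0.12074426, -0.30498034,  0.88823193, -0.32163933])}
side {'fx': 446.54524580009297, 'fy': 446.54524580009297, 'cx': 284.1701187857134, 'cy': 201.0332408893006, 'xyz': array([-0.36698212, -0.8036484 ,  0.88592207]), 'attitude': array([-0.38211466,  0.77201276, -0.46039487,  0.21452562])}
wrist {'fx': 337.7264225382532, 'fy': 337.7264225382532, 'cx': 284.7324557927684, 'cy': 212.21508572512178, 'xyz': array([ 0.2974722 , -0.60881076,  0.37302668]), 'attitude': array([ 0.11571819,  0.81042395, -0.56841723, -0.08200103])}
```

```bash
cd pics; python3 -c "
import cv2,numpy as np
a,b,c=[cv2.imread(n+'0.png') for n in('scene','side','wrist')]
m=np.zeros((600,800,3),np.uint8)
for k,(x,y,im) in enumerate([(0,0,a),(400,0,b),(0,300,c)]): m[y:y+300,x:x+400]=cv2.resize(im,(400,300),interpolation=cv2.INTER_AREA)
cv2.imwrite('m0.png',m)"
```

```text
(no output)
```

View pics/m0.png

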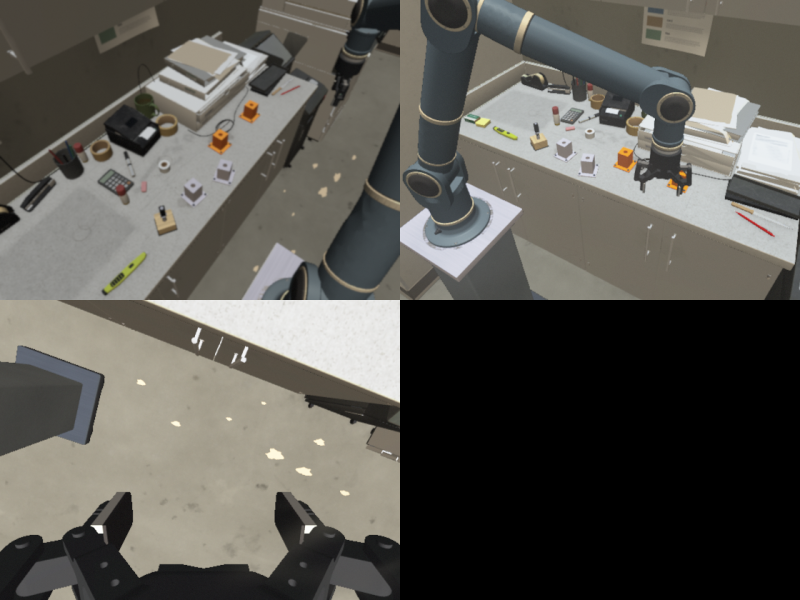

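The scene view shows the holder with the pin near (231,300) full-scale, grey sockets near (269,265) and (314,235), and orange decoys to the right. The side view shows the same row near (540..590,140..165) in the mosaic. I'll zoom in on both.

```bash
cd pics; python3 -c "
import cv2,numpy as np
a,b=[cv2.imread(n+'0.png') for n in('scene','side')]
A=cv2.resize(a[210:340,190:350],None,fx=5,fy=5,interpolation=cv2.INTER_CUBIC)[:,:]
B=cv2.resize(b[150:270,160:320],None,fx=5,fy=5,interpolation=cv2.INTER_CUBIC)
A=cv2.resize(A,(400,325));B=cv2.resize(B,(400,300))
m=np.zeros((600,800,3),np.uint8)
A=cv2.resize(a[220:340,200:340],(700,600),interpolation=cv2.INTER_CUBIC)
B=cv2.resize(b[160:256,165:293],(800,600),interpolation=cv2.INTER_CUBIC)
cv2.imwrite('A.png',A);cv2.imwrite('B.png',B)"
```

```text
(no output)
```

View pics/A.png

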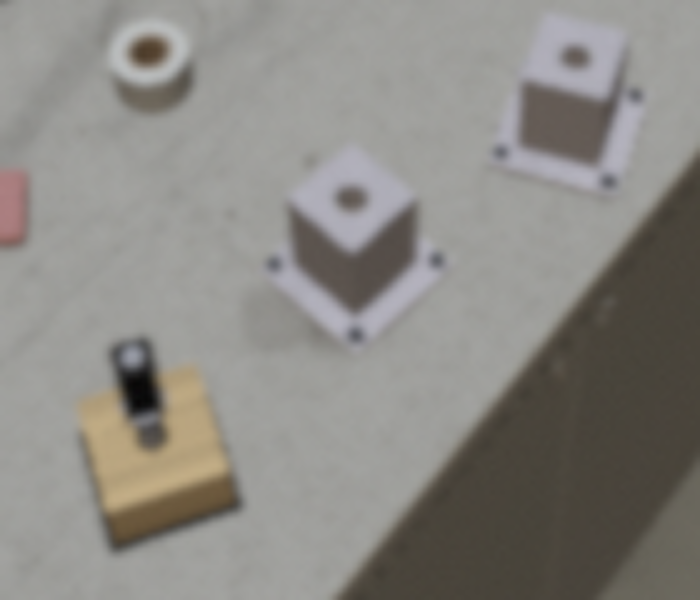

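View pics/B.png

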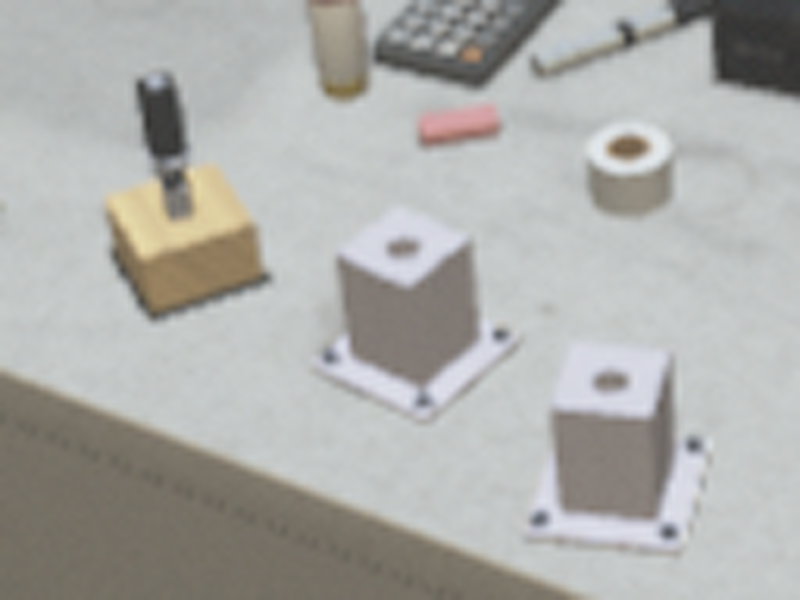

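Crop A (scene): pin top (131,357), mouths (351,199) and (575,56). Crop B (side): pin top (156,79), mouths (403,248) and (611,381). Next I triangulate those.

```bash
python3 - <<'E'
from h import *
np.set_printoptions(precision=4,suppress=True)
a=cam("scene");b=cam("side")
f=lambda x,y:(200+x/5-.4,220+y/5-.4); g=lambda x,y:(165+x/6.25-.4,160+y/6.25-.4)
for n,p,q in[("pintop",(131,357),(156,79)),("pinbase",(152,436),(180,213)),("M",(351,199),(403,248)),("R",(575,56),(611,381)),("roll",(149,50),(628,147)),("glue?",(0,0),(0,0))][:5]:
    x,e=tri([ray(a,*f(*p)),ray(b,*g(*q))]);print(n,x,e)
# holder top corners, socket tops for yaw
for n,L,z in[("holder",[(80,407),(200,368),(233,470),(110,510)],.038),("M",[(352,145),(417,203),(353,252),(290,202)],.07),("R",[(548,14),(628,38),(606,99),(522,80)],.07)]:
    P=np.array([plane(a,*f(*p),z)[:2] for p in L]);print(n,P.mean(0),[np.degrees(np.arctan2(*(P[(k+1)%4]-P[k])[::-1])).round() for k in range(4)])
for n,L,z in[("holder",[(107,205),(212,167),(258,226),(148,260)],.038),("M",[(401,208),(473,240),(412,286),(340,258)],.07),("R",[(573,342),(672,350),(658,415),(552,408)],.07)]:
    P=np.array([plane(b,*g(*p),z)[:2] for p in L]);print(n,P.mean(0),[np.degrees(np.arctan2(*(P[(k+1)%4]-P[k])[::-1])).round() for k in range(4)])
s=telemetry.observe();print(rot(s["ee_rot"]))
E
```

```text
pintop [0.4776 0.0164 0.1142] [np.float64(0.0021508118003758813), np.float64(0.0021508118003758228)]
pinbase [0.4775 0.0156 0.0327] [np.float64(0.0011773187170409547), np.float64(0.0011773187170409294)]
M [ 0.4719 -0.1297  0.0657] [np.float64(0.0013569327525706878), np.float64(0.001356932752570646)]
R [ 0.4333 -0.2703  0.0667] [np.float64(0.0011276235403886697), np.float64(0.0011276235403885218)]
roll [ 0.6381 -0.1548  0.0278] [np.float64(0.0009360523353816564), np.float64(0.0009360523353816461)]
holder [0.4721 0.0172] [np.float64(-122.0), np.float64(148.0), np.float64(57.0), np.float64(-31.0)]
M [ 0.4676 -0.127 ] [np.float64(171.0), np.float64(80.0), np.float64(-4.0), np.float64(-94.0)]
R [ 0.4301 -0.267 ] [np.float64(-164.0), np.float64(108.0), np.float64(22.0), np.float64(-72.0)]
holder [0.4734 0.0094] [np.float64(-28.0), np.float64(-120.0), np.float64(146.0), np.float64(61.0)]
M [ 0.4703 -0.1345] [np.float64(-97.0), np.float64(172.0), np.float64(87.0), np.float64(-4.0)]
R [ 0.4337 -0.2726] [np.float64(-70.0), np.float64(-158.0), np.float64(112.0), np.float64(20.0)]
[[ 0.9401  0.3409 -0.0006]
 [ 0.3409 -0.9401  0.0014]
 [-0.0001 -0.0015 -1.    ]]
```

play_rows(targets=[[[0.028,-0.028,0,0,0,0],[0.056,-0.056,0,0,0,0],[0.084,-0.084,0,0,0,0],[0.112,-0.112,0,0,0,0],[0.14,-0.14,0,0,0,0]]])

```text
time: 0.57
tcp_pos: [0.3144, -0.4533, 0.231]
ee_rot: [-0.0, 0.985, 0.173, -0.0]
contact_force: [0.9, -0.9, 0.6]
grip_width: 0.0854
grasp_force: 0.0
```

play_rows(targets=[[[0.024,-0.03,0,0,0,-3],[0.048,-0.06,0,0,0,-8],[0.072,-0.09,0,0,0,-13],[0.096,-0.12,0,0,0,-18],[0.12,-0.15,0,0,0,-22]]])

```text
time: 0.98
tcp_pos: [0.3758, -0.2714, 0.2313]
ee_rot: [0.0, 0.933, 0.36, -0.0]
contact_force: [-0.1, -0.2, 0.3]
grip_width: 0.0855
grasp_force: 0.0
```

```bash
cat >> h.py <<'E'
def go(xyz,yaw=None):
    """tool-axis shift to world xyz, turn about tool z for tool-x yaw (deg), mod 180"""
    s=telemetry.observe();M=rot(s["ee_rot"]);y0=np.degrees(np.arctan2(M[1,0],M[0,0]))
    print("t",round(s["time"],2),"tcp",s["tcp_pos"].round(4),"yaw",y0.round(2),"tilt",M[:,2].round(4),"F",s["contact_force"].round(2),"grip",s["grip_width"].round(4),s["grasp_force"])
    print("shift",(M.T@(np.array(xyz)-s["tcp_pos"])).round(4), "turn z",None if yaw is None else round(-(yaw-y0),2),"j",s["joint_pos"].round(2))
E
python3 -c "
from h import *
go([.4775,.016,.231],60);s=telemetry.observe();i=cam('wrist')
for p in([.4775,.016,.1],[.472,-.13,.07],[.433,-.27,.07]):print(proj(i,p))
M=rot(s['ee_rot']);print(M.T@(i['xyz']-s['tcp_pos']),M.T@ray(i,i['cx'],i['cy'])[1])"
```

```text
Traceback (most recent call last):
  File "h.py", line 24, in go
    print("t",round(s["time"],2),"tcp",s["tcp_pos"].round(4),"yaw",y0.round(2),"tilt",M[:,2].round(4),"F",s["contact_force"].round(2),"grip",s["grip_width"].round(4),s["grasp_force"])
                                                                                                                                             ^^^^^^^^^^^^^^^^^^^^^
AttributeError: 'float' object has no attribute 'round'
```

```bash
sed -i 's/s\["grip_width"\].round(4)/s["grip_width"]/' h.py
python3 -c "
from h import *
go([.4775,.016,.231],60);s=telemetry.observe();i=cam('wrist')
for p in([.4775,.016,.1],[.472,-.13,.07],[.433,-.27,.07]):print(proj(i,p))
M=rot(s['ee_rot']);print(M.T@(i['xyz']-s['tcp_pos']),M.T@ray(i,i['cx'],i['cy'])[1])"
```

```text
t 0.98 tcp [ 0.3758 -0.2714  0.2313] yaw 42.15 tilt [-0.e+00 -2.e-04 -1.e+00] F [-0.12 -0.24  0.35] grip 0.08550352510528811 0.0
shift [ 2.683e-01 -1.448e-01  2.000e-04] turn z -17.85 j [ 0.8   0.14 -0.3   2.    0.05  1.01 -0.35]
(np.float64(50.03958946208198), np.float64(-218.17134695953925))
(np.float64(234.03524727395342), np.float64(-11.05582006770058))
(np.float64(327.3716680835747), np.float64(147.40855473872193))
[ 0.07242847 -0.00055903 -0.14267902] [-2.80875043e-01  6.73883856e-05  9.59744344e-01]
```

```bash
python3 -c "
from h import *
snap('wrist','w1');go([.472,-.13,.231],60)"
```

```text
t 1.03 tcp [ 0.3787 -0.2633  0.2314] yaw 42.89 tilt [ 9.0e-04  4.2e-03 -1.0e+00] F [ 0.42  5.96 -0.01] grip 0.08562286226580768 0.0
shift [ 0.159  -0.0342  0.001 ] turn z -17.11 j [ 0.8   0.14 -0.31  2.    0.04  1.01 -0.35]
```

play_rows(targets=[[[0.033,-0.008,0,0,0,-4],[0.066,-0.016,0,0,0,-8],[0.1,-0.024,0,0,0,-12],[0.134,-0.032,0,0,0,-15],[0.166,-0.04,0,0,0,-18]]])

```text
time: 1.45
tcp_pos: [0.4732, -0.1312, 0.2314]
ee_rot: [0.0, 0.866, 0.5, 0.0]
contact_force: [-0.1, 0.3, 0.0]
grip_width: 0.0853
grasp_force: 0.0
```

```bash
python3 -c "
from h import *
i,im=snap('wrist','w2');go([.4775,.016,.231],60)
print(i)
for p in([.4775,.016,.1],[.472,-.13,.07],[.433,-.27,.07]):print(proj(i,p))"
```

```text
t 1.5 tcp [ 0.477  -0.1243  0.2319] yaw 60.7 tilt [ 0.0044  0.0044 -1.    ] F [3.   4.08 1.37] grip 0.08504421960442951 0.0
shift [ 0.1226 -0.0682  0.0015] turn z 0.7 j [ 0.58  0.2  -0.46  1.94  0.1   1.02 -0.44]
{'fx': 337.7264225382532, 'fy': 337.7264225382532, 'cx': 284.7324557927684, 'cy': 212.21508572512178, 'xyz': array([ 0.50920385, -0.06823559,  0.37405125]), 'attitude': array([ 0.13708186,  0.95622454, -0.25595111, -0.03649956])}
(np.float64(189.4902156414599), np.float64(31.969530945636308))
(np.float64(283.1187776913674), np.float64(194.68019208899503))
(np.float64(318.01732691668303), np.float64(326.41486616234886))
```

View pics/w2.png

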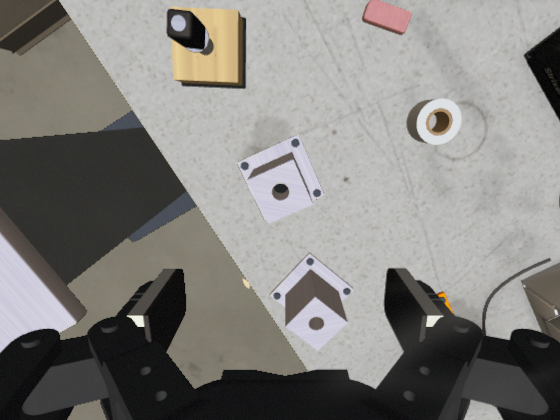

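Wrist picture: M mouth at about (281,190), R mouth (316,323), pin top (180,22); holder and handle sides nearly square to the image, so tool yaw about 60° is right.

play_rows(targets=[[[0.03,-0.016,0,0,0,0],[0.06,-0.033,0,0,0,0],[0.09,-0.05,0,0,0,0],[0.12,-0.067,0,0,0,0],[0.12,-0.067,0,0,0,0]]])

```text
time: 1.92
tcp_pos: [0.4742, 0.012, 0.2317]
ee_rot: [-0.001, 0.864, 0.504, 0.001]
contact_force: [-0.6, -0.3, -0.7]
grip_width: 0.0852
grasp_force: 0.0
```

```bash
python3 -c "
from h import *
i,im=snap('wrist','w3');go([.4775,.016,.231],60)
i,im=snap('wrist','w3');go([.4775,.016,.231],60)
print(i['xyz'],i['attitude'])
p=proj(i,[.4775,.016,.1]);print(p,proj(i,[.472,-.13,.07]))
x0=int(p[0])-70;y0=int(p[1])-60;print(x0,y0)
cv2.imwrite('pics/w3c.png',cv2.resize(im[y0:y0+120,x0:x0+160],(800,600),interpolation=cv2.INTER_CUBIC))"
```

```text
t 1.97 tcp [0.4744 0.0083 0.2315] yaw 60.33 tilt [ 4.e-04  1.e-03 -1.e+00] F [ 0.07 -1.03  0.88] grip 0.08544900031399913 0.0
shift [ 0.0082 -0.0011  0.0005] turn z 0.33 j [ 0.39  0.18 -0.55  1.97  0.11  1.02 -0.73]
t 2.02 tcp [0.4745 0.0057 0.2313] yaw 60.09 tilt [-0.e+00 -2.e-04 -1.e+00] F [-0.01  0.04  0.12] grip 0.0854692016839475 0.0
shift [ 0.0104 -0.0025  0.0003] turn z 0.09 j [ 0.39  0.18 -0.55  1.97  0.11  1.02 -0.73]
[0.51010812 0.07130548 0.37424898] [ 0.13663981  0.95688832 -0.25372827 -0.03628039]
(np.float64(283.658324816618), np.float64(194.04153248382696)) (np.float64(349.7529029471062), np.float64(310.54973215708344))
213 134
```

View pics/w3c.png

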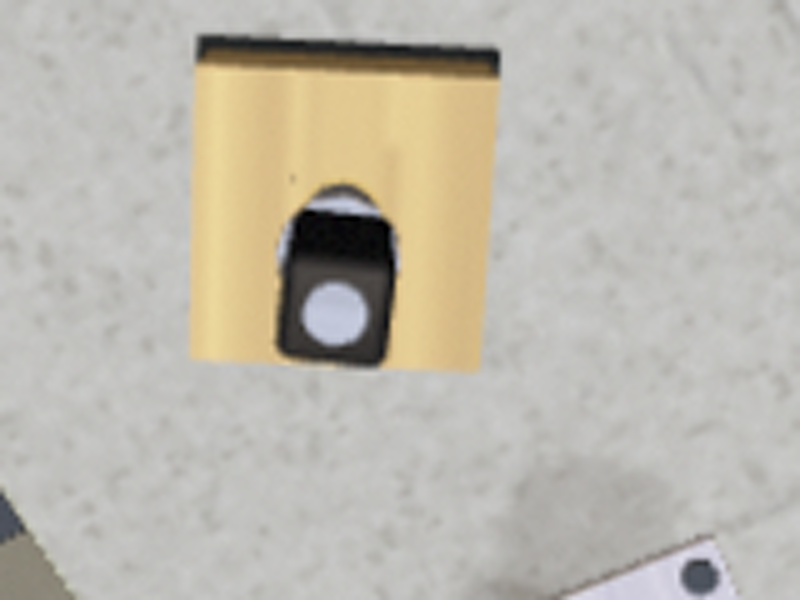

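Pin top disc is at full-image (279.6,196.4); the handle is turned about +5° about tool z relative to the image.

```bash
python3 -c "
from h import *
i,im=snap('wrist','w4')
g=cv2.cvtColor(im,cv2.COLOR_BGR2GRAY)
r=im[180:215,262:298].astype(int);m=(r.min(2)>150)&(r[:,:,0]>=r[:,:,2]-5)
ys,xs=np.nonzero(m);u,v=xs.mean()+262,ys.mean()+180;print(len(xs),u,v)
p=plane(i,u,v,.115);print('pin top',p);go([p[0],p[1],.232],55)
i2,_=i,0
# mouth M: darkest blob near prediction
q=proj(i,[.472,-.13,.07]);q=[int(q[0]),int(q[1])];c=g[q[1]-14:q[1]+14,q[0]-14:q[0]+14]
ys,xs=np.nonzero(c<90);print(len(xs),'M',plane(i,xs.mean()+q[0]-14,ys.mean()+q[1]-14,.07))
"
```

```text
453 278.6843267108168 205.21192052980132
pin top [0.47139638 0.01039659 0.115     ]
t 2.07 tcp [0.4745 0.0042 0.2311] yaw 59.92 tilt [-4.e-04 -6.e-04 -1.e+00] F [ 0.54 -0.57  0.82] grip 0.08560941523940707 0.0
shift [ 0.0038 -0.0058 -0.0009] turn z 4.92 j [ 0.39  0.18 -0.55  1.97  0.11  1.02 -0.73]
34 M [ 0.47320424 -0.12577816  0.07      ]
```

```bash
python3 -c "
from h import *
i,im=cam('wrist'),cv2.imread('pics/w4.png')
r=im[170:225,250:310].astype(int);m=((r.min(2)>150)).astype(np.uint8)
n,l,s,c=cv2.connectedComponentsWithStats(m)
for k in range(1,n):
  if s[k,4]>20: 
    u,v=c[k]+[250,170];print(s[k],u,v,plane(i,u,v,.115))
u,v=279.6,196.4
p=plane(i,u,v,.115);print(p);go([p[0],p[1],.232],55)
"
```

```text
[   0    0   60   55 1386] 277.4531024531025 211.2287157287157 [0.46807426 0.00505786 0.115     ]
[24  1 13  3 27] 280.0 172.07407407407408 [0.48571874 0.03119144 0.115     ]
[ 22  18  12  12 118] 277.5 193.59322033898306 [0.47541976 0.01747885 0.115     ]
[0.47570162 0.01469446 0.115     ]
t 2.07 tcp [0.4745 0.0042 0.2311] yaw 59.92 tilt [-4.e-04 -6.e-04 -1.e+00] F [ 0.54 -0.57  0.82] grip 0.08560941523940707 0.0
shift [ 0.0097 -0.0042 -0.0009] turn z 4.92 j [ 0.39  0.18 -0.55  1.97  0.11  1.02 -0.73]
```

play_rows(targets=[[[0.006,-0.003,0.02,0,0,3],[0.012,-0.005,0.04,0,0,5],[0.012,-0.005,0.05,0,0,5],[0.012,-0.005,0.05,0,0,5],[0.012,-0.005,0.05,0,0,5]]])

```text
time: 2.48
tcp_pos: [0.4762, 0.0163, 0.1811]
ee_rot: [-0.0, 0.888, 0.461, -0.001]
contact_force: [-0.3, -0.7, 0.1]
grip_width: 0.0852
grasp_force: 0.0
```

```bash
python3 -c "
from h import *
for k in range(2):
  i,im=snap('wrist','w5')
i=cam('wrist');go([.476,.017,.181],55)
p=proj(i,[.476,.017,.115]);print(p)
x0,y0=int(p[0])-40,int(p[1])-40
r=im[y0:y0+80,x0:x0+80];n,l,s,c=cv2.connectedComponentsWithStats((r.min(2)>150).astype(np.uint8))
for k in range(1,n):
  if 50<s[k,4]<500: u,v=c[k]+[x0,y0];print(s[k],u,v,plane(i,u,v,.115))
"
```

```text
t 2.58 tcp [0.477  0.0168 0.1821] yaw 54.86 tilt [ 1.5e-03 -2.0e-04 -1.0e+00] F [ 0.48  0.48 -0.47] grip 0.08534710685336241 0.0
shift [-0.0004 -0.001   0.0011] turn z -0.14 j [ 0.34  0.25 -0.54  2.02  0.16  0.91 -0.89]
(np.float64(283.56851764793043), np.float64(229.17287272604602))
[ 31  32  15  14 162] 281.2901234567901 227.12962962962962 [0.47559615 0.01901844 0.115     ]
```

play_rows(targets=[[[0.001,-0.001,0.03,0,0,0],[0.001,-0.001,0.06,0,0,0],[0.001,-0.001,0.09,0,0,0],[0.001,-0.001,0.105,0,0,0],[0.001,-0.001,0.105,0,0,0]]])

```text
time: 3.0
tcp_pos: [0.4744, 0.0182, 0.0742]
ee_rot: [-0.001, 0.887, 0.461, -0.002]
contact_force: [-0.1, -0.6, -0.3]
grip_width: 0.0854
grasp_force: 0.0
```

play_rows(targets=[[[0,0,0,0,0,0],[0,0,0,0,0,0],[0,0,0,0,0,0],[0,0,0,0,0,0],[0,0,0,0,0,0]]], gripper=0.0, squeeze=90)

```text
time: 3.42
tcp_pos: [0.4768, 0.019, 0.0774]
ee_rot: [0.001, 0.887, 0.461, 0.001]
contact_force: [-0.3, 0.4, 0.5]
grip_width: 0.0256
grasp_force: 0.0
```

play_rows(targets=[[[0,0,0,0,0,0],[0,0,0,0,0,0],[0,0,0,0,0,0],[0,0,0,0,0,0],[0,0,0,0,0,0]]])

```text
time: 3.83
tcp_pos: [0.4766, 0.0191, 0.0773]
ee_rot: [0.0, 0.887, 0.461, 0.0]
contact_force: [-1.3, -0.6, 6.7]
grip_width: 0.0173
grasp_force: 87.5
```

play_rows(targets=[[[0,0,-0.01,0,0,0],[0,0,-0.03,0,0,0],[0,0,-0.06,0,0,0],[0,0,-0.09,0,0,0],[0,0,-0.1,0,0,0]]])

```text
time: 4.25
tcp_pos: [0.4782, 0.0197, 0.1807]
ee_rot: [0.002, 0.887, 0.461, 0.003]
contact_force: [0.5, 0.2, -0.6]
grip_width: 0.0171
grasp_force: 88.5
```

play_rows(targets=[[[0,0,0,0,0,0],[0,0,0,0,0,0],[0,0,0,0,0,0],[0,0,0,0,0,0],[0,0,0,0,0,0]]])

```text
time: 4.67
tcp_pos: [0.4751, 0.019, 0.1749]
ee_rot: [-0.001, 0.887, 0.461, -0.001]
contact_force: [-0.0, -0.3, -0.8]
grip_width: 0.017
grasp_force: 88.5
```

```bash
python3 -c "
from h import *
go([.472,-.13,.177],60)
i,im=snap('wrist','w6')
for n in('scene','side'):snap(n,n+'6')
print(proj(i,[.472,-.13,.07]),proj(i,[.433,-.27,.07]),proj(cam('scene'),[.476,.018,.2]),proj(cam('side'),[.476,.018,.2]))"
```

```text
t 4.67 tcp [0.4751 0.019  0.1749] yaw 54.94 tilt [-3.e-03  2.e-04 -1.e+00] F [-0.01 -0.34 -0.76] grip 0.017007667002793353 88.47867608070374
shift [-0.1237  0.083  -0.0021] turn z -5.06 j [ 0.34  0.26 -0.54  2.03  0.17  0.9  -0.91]
(np.float64(381.23459639001726), np.float64(349.08224627473084)) (np.float64(419.5212892211149), np.float64(467.1412783395707)) (np.float64(220.3927349515562), np.float64(270.83592494314854)) (np.float64(183.88613139959597), np.float64(148.88370185114994))
```

play_rows(targets=[[[-0.03,0.02,0,0,0,0],[-0.06,0.04,0,0,0,0],[-0.09,0.06,0,0,0,0],[-0.115,0.077,0,0,0,0],[-0.123,0.083,0,0,0,0]]])

```text
time: 5.23
tcp_pos: [0.4725, -0.1348, 0.1758]
ee_rot: [0.001, 0.889, 0.458, -0.001]
contact_force: [0.5, -0.9, -1.5]
grip_width: 0.0168
grasp_force: 88.4
```

play_rows(targets=[[[0,0,0,0,0,0],[0,0,0,0,0,0],[0,0,0,0,0,0],[0,0,0,0,0,0],[0,0,0,0,0,0]]])

```text
time: 5.65
tcp_pos: [0.4735, -0.1276, 0.1764]
ee_rot: [-0.0, 0.887, 0.463, 0.0]
contact_force: [-0.3, -0.7, -0.5]
grip_width: 0.0172
grasp_force: 88.4
```

play_rows(targets=[[[0,0,0,0,0,0],[0,0,0,0,0,0],[0,0,0,0,0,0],[0,0,0,0,0,0],[0,0,0,0,0,0]]])

```text
time: 6.07
tcp_pos: [0.4733, -0.1293, 0.1764]
ee_rot: [0.0, 0.887, 0.461, 0.0]
contact_force: [-1.0, -0.3, -0.7]
grip_width: 0.0168
grasp_force: 88.4
```

```bash
python3 -c "
from h import *
go([.472,-.13,.177],60)
i,im=snap('wrist','w7');go([.472,-.13,.177],60)
for n in('scene','side'):snap(n,n+'7')
p=proj(i,[.472,-.13,.07]);print(p)
w=np.zeros((600,800,3),np.uint8)
x0,y0=int(p[0])-64,int(p[1])-36;print(x0,y0)
cv2.imwrite('pics/w7c.png',cv2.resize(im[y0:y0+96,x0:x0+128],(800,600),interpolation=cv2.INTER_CUBIC))"
```

```text
t 6.07 tcp [ 0.4733 -0.1293  0.1764] yaw 54.93 tilt [ 1.e-04 -1.e-04 -1.e+00] F [-1.02 -0.32 -0.74] grip 0.016805275416876066 88.44153642654419
shift [-0.0014 -0.0007 -0.0006] turn z -5.07 j [ 0.57  0.27 -0.46  2.    0.15  0.91 -0.58]
t 6.12 tcp [ 0.4733 -0.1293  0.1763] yaw 54.93 tilt [ 1.e-04 -1.e-04 -1.e+00] F [ 0.55  0.49 -1.04] grip 0.016924021794089486 88.44157576560974
shift [-0.0013 -0.0007 -0.0007] turn z -5.07 j [ 0.57  0.27 -0.46  2.    0.15  0.91 -0.58]
(np.float64(284.24212455821583), np.float64(213.48790320981257))
220 177
```

View pics/w7c.png

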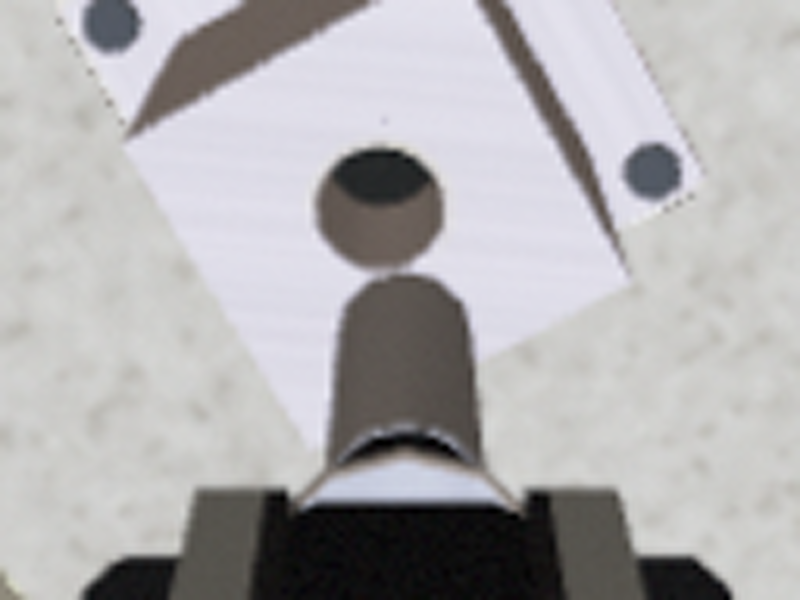

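The view shows the mouth at full-image (280.4,209.9) and the pin foot's upper edge at (284.4,220.1); pin is straight in the hand.

```bash
python3 -c "
from h import *
s=telemetry.observe();M=rot(s['ee_rot']);i=cam('wrist');T=lambda p:(M.T@(p-s['tcp_pos'])).round(4)
m=plane(i,280.4,209.9,.07);print('mouth',m,T(m))
for z,r in((.109,.0045),(.112,.007)):print('foot centre tool',T(plane(i,284.4,220.1,z))-[r,0,0])
for x in(-.002,0,.002):
  print(proj(i,s['tcp_pos']+M@np.array([x+.0045,0,.0674])),proj(i,s['tcp_pos']+M@np.array([x+.007,0,.0644])))
"
```

```text
mouth [ 0.47122694 -0.1260401   0.07      ] [ 0.0015 -0.0036  0.1063]
foot centre tool [ 0.0012 -0.0005  0.0673]
foot centre tool [-0.0003 -0.0005  0.0643]
(np.float64(285.2166213891325), np.float64(224.7491205057729)) (np.float64(285.2226123726744), np.float64(222.54031222552248))
(np.float64(285.21607150936586), np.float64(221.84402407519488)) (np.float64(285.2220689221253), np.float64(219.58158653755845))
(np.float64(285.21551882355055), np.float64(218.92410287296596)) (np.float64(285.2215226524771), np.float64(216.60751273522584))
```

play_rows(targets=[[[0.001,-0.001,0.008,0,0,0],[0.002,-0.003,0.018,0,0,0],[0.002,-0.003,0.026,0,0,0],[0.002,-0.003,0.03,0,0,0],[0.002,-0.003,0.03,0,0,0]]])

```text
time: 6.63
tcp_pos: [0.4709, -0.1257, 0.1447]
ee_rot: [-0.001, 0.887, 0.461, -0.001]
contact_force: [0.5, 0.3, -0.1]
grip_width: 0.0172
grasp_force: 88.4
```

play_rows(targets=[[[0,0,0,0,0,0],[0,0,0,0,0,0],[0,0,0,0,0,0],[0,0,0,0,0,0],[0,0,0,0,0,0]]])

```text
time: 7.05
tcp_pos: [0.4722, -0.126, 0.1466]
ee_rot: [0.0, 0.887, 0.461, 0.0]
contact_force: [-1.1, 0.2, -0.8]
grip_width: 0.0169
grasp_force: 88.4
```

```bash
python3 -c "
from h import *
go([.472,-.127,.146],60)
i,im=snap('wrist','w8');a=cv2.resize(im[172:268,220:348],(512,384),interpolation=cv2.INTER_CUBIC)
k,s=snap('scene','s8');p=proj(k,[.472,-.127,.085]);x,y=int(p[0])-18,int(p[1])-25
b=cv2.resize(s[y:y+50,x:x+36],(288,400),interpolation=cv2.INTER_CUBIC)
k,s=snap('side','d8');p=proj(k,[.472,-.127,.085]);x,y=int(p[0])-18,int(p[1])-25
c=cv2.resize(s[y:y+50,x:x+36],(288,400),interpolation=cv2.INTER_CUBIC)
m=np.zeros((600,800,3),np.uint8);m[:384,:512]=a;m[:400,512:]=b;m2=cv2.resize(c,(144,200));m[400:,512:656]=m2
cv2.imwrite('pics/w8c.png',m)"
```

```text
t 7.05 tcp [ 0.4722 -0.126   0.1466] yaw 54.93 tilt [ 7.e-04 -3.e-04 -1.e+00] F [-1.1   0.17 -0.81] grip 0.016949543508972216 88.44140768051147
shift [-0.0009  0.0004  0.0006] turn z -5.07 j [ 0.56  0.3  -0.45  2.04  0.18  0.84 -0.61]
```

View pics/w8c.png

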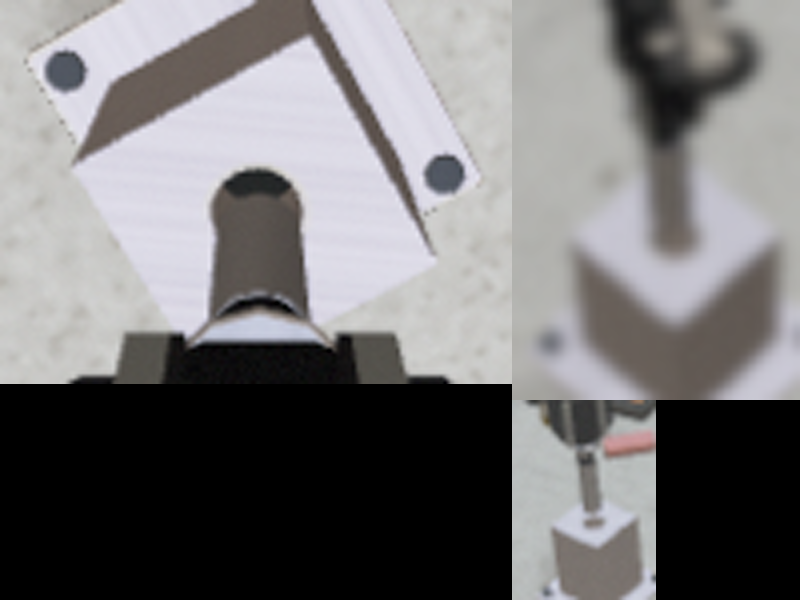

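The wrist view shows the pin foot (axis crop u≈258) over the mouth (u≈256.5, far edge v≈167); both static views agree that it stands over the bore.

```bash
python3 -c "
from h import *
s=telemetry.observe();M=rot(s['ee_rot']);i=cam('wrist');T=lambda p:(M.T@(p-s['tcp_pos'])).round(4)
for r in(.008,.0095):
  m=plane(i,283.7,213.4,.07);print('mouth',T(m)-[r,0,0])
print('pin y',T(plane(i,220+258/4-.4,223,.08)))
"
```

```text
mouth [-0.0004 -0.001   0.0765]
mouth [-0.0019 -0.001   0.0765]
pin y [ 0.004  -0.0007  0.0665]
```

play_rows(targets=[[[-0.001,0,0.003,0,0,0],[-0.001,0,0.006,0,0,0],[-0.001,0,0.008,0,0,0],[-0.001,0,0.01,0,0,0],[-0.001,0,0.012,0,0,0]]])

```text
time: 7.62
tcp_pos: [0.4713, -0.1267, 0.134]
ee_rot: [-0.0, 0.887, 0.461, -0.0]
contact_force: [-0.1, 0.1, -0.4]
grip_width: 0.0167
grasp_force: 88.4
```

play_rows(targets=[[[0,0,0.001,0,0,0],[0,0,0.002,0,0,0],[0,0,0.003,0,0,0],[0,0,0.004,0,0,0],[0,0,0.005,0,0,0]]])

```text
time: 8.03
tcp_pos: [0.4715, -0.1268, 0.1293]
ee_rot: [0.0, 0.887, 0.461, 0.0]
contact_force: [-0.7, 0.1, -0.5]
grip_width: 0.0168
grasp_force: 88.4
```

play_rows(targets=[[[0,0,0.003,0,0,0],[0,0,0.006,0,0,0],[0,0,0.009,0,0,0],[0,0,0.012,0,0,0],[0,0,0.014,0,0,0]]])

```text
time: 8.45
tcp_pos: [0.4712, -0.1267, 0.1148]
ee_rot: [-0.0, 0.887, 0.461, -0.0]
contact_force: [1.1, -0.8, -0.6]
grip_width: 0.0173
grasp_force: 88.4
```

play_rows(targets=[[[0,0,0.001,0,0,0],[0,0,0.002,0,0,0],[0,0,0.003,0,0,0],[0,0,0.004,0,0,0],[0,0,0.005,0,0,0]]])

```text
time: 8.87
tcp_pos: [0.4715, -0.1268, 0.1103]
ee_rot: [0.0, 0.887, 0.461, 0.0]
contact_force: [0.6, 0.6, -0.4]
grip_width: 0.017
grasp_force: 88.4
```

play_rows(targets=[[[0,0,0.001,0,0,0],[0,0,0.002,0,0,0],[0,0,0.003,0,0,0],[0,0,0.004,0,0,0],[0,0,0.004,0,0,0]]])

```text
time: 9.28
tcp_pos: [0.4716, -0.1267, 0.1067]
ee_rot: [0.0, 0.887, 0.461, -0.0]
contact_force: [-1.0, -0.0, 3.1]
grip_width: 0.0171
grasp_force: 89.3
```

play_rows(targets=[[[0,0,0.0004,0,0,0],[0,0,0.0008,0,0,0],[0,0,0.0012,0,0,0],[0,0,0.0016,0,0,0],[0,0,0.002,0,0,0]]])

```text
time: 9.7
tcp_pos: [0.4716, -0.1267, 0.1049]
ee_rot: [0.0, 0.887, 0.461, 0.0]
contact_force: [-2.0, 1.2, 5.5]
grip_width: 0.0169
grasp_force: 89.4
```

play_rows(targets=[[[0,0,0.0003,0,0,0],[0,0,0.0006,0,0,0],[0,0,0.0009,0,0,0],[0,0,0.0012,0,0,0],[0,0,0.0015,0,0,0]]])

```text
time: 10.12
tcp_pos: [0.4716, -0.1268, 0.1034]
ee_rot: [0.0, 0.887, 0.461, 0.0]
contact_force: [-1.3, -0.4, 5.9]
grip_width: 0.0171
grasp_force: 89.4
```

play_rows(targets=[[[0,0,0.0003,0,0,0],[0,0,0.0006,0,0,0],[0,0,0.0009,0,0,0],[0,0,0.0012,0,0,0],[0,0,0.0015,0,0,0]]])

```text
time: 10.53
tcp_pos: [0.4716, -0.1268, 0.1019]
ee_rot: [0.0, 0.887, 0.461, 0.0]
contact_force: [-1.8, 0.9, 6.4]
grip_width: 0.017
grasp_force: 89.4
```

play_rows(targets=[[[0,0,0.0002,0,0,0],[0,0,0.0004,0,0,0],[0,0,0.0006,0,0,0],[0,0,0.0008,0,0,0],[0,0,0.001,0,0,0]]])

```text
time: 10.95
tcp_pos: [0.4716, -0.1268, 0.1009]
ee_rot: [0.0, 0.887, 0.461, 0.0]
contact_force: [-2.1, 0.1, 6.3]
grip_width: 0.0168
grasp_force: 89.4
```

play_rows(targets=[[[0,0,0.0003,0,0,0],[0,0,0.0006,0,0,0],[0,0,0.0009,0,0,0],[0,0,0.0012,0,0,0],[0,0,0.0014,0,0,0]]])

```text
time: 11.37
tcp_pos: [0.4716, -0.1268, 0.0995]
ee_rot: [0.0, 0.887, 0.461, 0.0]
contact_force: [-1.3, 0.6, 7.3]
grip_width: 0.0168
grasp_force: 89.4
```

```bash
python3 -c "
from h import *
go([.4716,-.1268,.1],55)"
```

```text
t 11.37 tcp [ 0.4716 -0.1268  0.0995] yaw 54.93 tilt [ 3.e-04 -4.e-04 -1.e+00] F [-1.25  0.58  7.28] grip 0.0167986537469006 89.3691623210907
shift [-0.     -0.     -0.0005] turn z -0.07 j [ 0.53  0.37 -0.43  2.08  0.23  0.74 -0.66]
```

play_rows(targets=[[[0,0,0.0003,0,0,0],[0,0,0.0006,0,0,0],[0,0,0.0009,0,0,0],[0,0,0.0012,0,0,0],[0,0,0.0014,0,0,0]]])

```text
time: 11.78
tcp_pos: [0.4716, -0.1268, 0.0981]
ee_rot: [0.0, 0.887, 0.461, 0.0]
contact_force: [-1.5, -0.1, 7.2]
grip_width: 0.0168
grasp_force: 89.4
```

```bash
python3 -c "
from h import *
go([.4716,-.1268,.1],55)"
```

```text
t 11.78 tcp [ 0.4716 -0.1268  0.0981] yaw 54.93 tilt [ 3.e-04 -4.e-04 -1.e+00] F [-1.48 -0.15  7.24] grip 0.016844950756020587 89.37137603759766
shift [-0.      0.     -0.0019] turn z -0.07 j [ 0.53  0.37 -0.43  2.08  0.23  0.73 -0.66]
```

play_rows(targets=[[[0,0,0.0003,0,0,0],[0,0,0.0006,0,0,0],[0,0,0.0009,0,0,0],[0,0,0.0012,0,0,0],[0,0,0.0014,0,0,0]]])

```text
time: 12.2
tcp_pos: [0.4717, -0.1268, 0.0971]
ee_rot: [0.0, 0.887, 0.461, -0.0]
contact_force: [-2.8, 0.9, 11.0]
grip_width: 0.0168
grasp_force: 90.0
```

play_rows(targets=[[[0,0,0.0002,0,0,0],[0,0,0.0004,0,0,0],[0,0,0.0006,0,0,0],[0,0,0.0008,0,0,0],[0,0,0.001,0,0,0]]])

```text
time: 12.62
tcp_pos: [0.4717, -0.1267, 0.0967]
ee_rot: [0.0, 0.887, 0.461, -0.0]
contact_force: [-5.6, 0.9, 15.1]
grip_width: 0.0167
grasp_force: 90.6
```

play_rows(targets=[[[0,0,0.0002,0,0,0],[0,0,0.0004,0,0,0],[0,0,0.0006,0,0,0],[0,0,0.0008,0,0,0],[0,0,0.001,0,0,0]]])

```text
time: 13.03
tcp_pos: [0.4718, -0.1267, 0.0962]
ee_rot: [0.001, 0.887, 0.461, -0.0]
contact_force: [-5.6, 1.3, 19.9]
grip_width: 0.017
grasp_force: 91.2
```

```bash
python3 -c "
from h import *
go([.4716,-.1268,.1],55)
i,im=snap('wrist','w9');a=cv2.resize(im[172:268,220:348],(512,384),interpolation=cv2.INTER_CUBIC)
m=np.zeros((600,800,3),np.uint8);m[:384,:512]=a
k,s=snap('scene','s9');p=proj(k,[.472,-.127,.08]);x,y=int(p[0])-18,int(p[1])-25
m[:400,512:]=cv2.resize(s[y:y+50,x:x+36],(288,400),interpolation=cv2.INTER_CUBIC)
k,s=snap('side','d9');p=proj(k,[.472,-.127,.08]);x,y=int(p[0])-32,int(p[1])-13
m[384:,:512]=cv2.resize(s[y:y+27,x:x+64],(512,216),interpolation=cv2.INTER_CUBIC)
for z in(.07,.08):print(proj(k,[.472,-.127,z]),x,y)
cv2.imwrite('pics/w9c.png',m)"
```

```text
t 13.03 tcp [ 0.4718 -0.1267  0.0962] yaw 54.92 tilt [ 2.0e-04 -1.2e-03 -1.0e+00] F [-5.58  1.33 19.93] grip 0.016980976927754902 91.18015050888062
shift [-0.0002 -0.0001 -0.0038] turn z -0.08 j [ 0.53  0.38 -0.43  2.08  0.23  0.73 -0.66]
(np.float64(227.89441411440407), np.float64(198.2058074180523)) 195 182
(np.float64(227.56583123112028), np.float64(195.55864512394518)) 195 182
```

View pics/w9c.png

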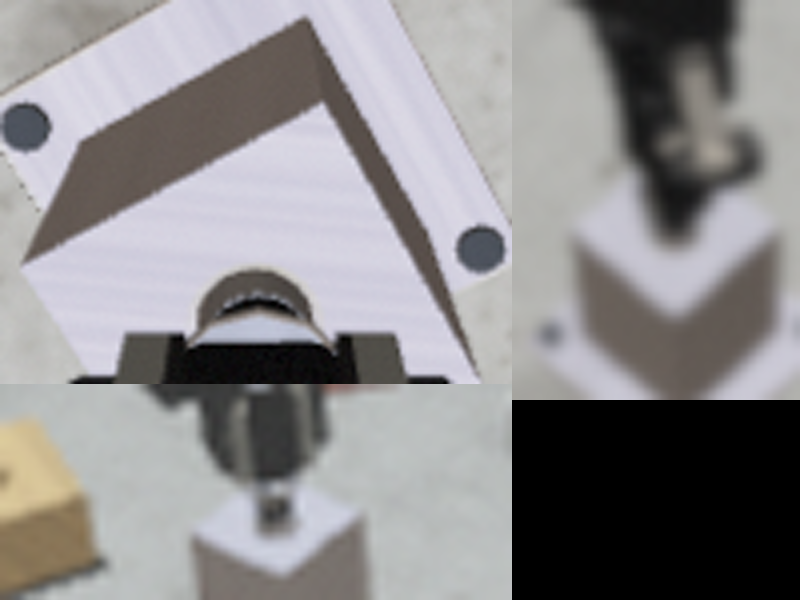

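At about 20 N the side view shows the dark ring with bright shaft below it, about 10–12 mm above the rim; no slip in the grip. So this is the shallow socket; withdrawing to use the other one.

play_rows(targets=[[[0,0,-0.004,0,0,0],[0,0,-0.02,0,0,0],[0,0,-0.04,0,0,0],[0,0,-0.06,0,0,0],[0,0,-0.082,0,0,0]]])

```text
time: 13.6
tcp_pos: [0.4709, -0.1267, 0.1764]
ee_rot: [-0.0, 0.887, 0.461, -0.0]
contact_force: [0.2, -0.0, -1.3]
grip_width: 0.017
grasp_force: 88.5
```

play_rows(targets=[[[0,0,0,0,0,0],[0,0,0,0,0,0],[0,0,0,0,0,0],[0,0,0,0,0,0],[0,0,0,0,0,0]]])

```text
time: 14.02
tcp_pos: [0.4706, -0.1266, 0.1749]
ee_rot: [-0.001, 0.887, 0.461, -0.001]
contact_force: [0.5, 0.0, -0.8]
grip_width: 0.017
grasp_force: 88.5
```

```bash
python3 -c "
from h import *
go([.433,-.2675,.176],40)"
```

```text
t 14.02 tcp [ 0.4706 -0.1266  0.1749] yaw 54.93 tilt [-2.2e-03  7.0e-04 -1.0e+00] F [ 0.48  0.04 -0.75] grip 0.016988135895027234 88.54665756225586
shift [-0.1369  0.0501 -0.0011] turn z 14.93 j [ 0.57  0.26 -0.46  2.01  0.15  0.9  -0.58]
```

play_rows(targets=[[[-0.033,0.012,0,0,0,0],[-0.066,0.024,0,0,0,0],[-0.1,0.036,0,0,0,0],[-0.127,0.046,0,0,0,0],[-0.137,0.05,0,0,0,0]]])

```text
time: 14.43
tcp_pos: [0.4312, -0.2724, 0.1751]
ee_rot: [-0.0, 0.889, 0.458, -0.001]
contact_force: [0.1, -0.7, -0.3]
grip_width: 0.0171
grasp_force: 88.5
```

play_rows(targets=[[[0,0,0,0,0,0],[0,0,0,0,0,0],[0,0,0,0,0,0],[0,0,0,0,0,0],[0,0,0,0,0,0]]])

```text
time: 14.85
tcp_pos: [0.4342, -0.266, 0.1761]
ee_rot: [-0.0, 0.887, 0.462, 0.0]
contact_force: [0.4, 0.1, -1.0]
grip_width: 0.0165
grasp_force: 88.5
```

play_rows(targets=[[[0,0,0,0,0,0],[0,0,0,0,0,0],[0,0,0,0,0,0],[0,0,0,0,0,0],[0,0,0,0,0,0]]])

```text
time: 15.27
tcp_pos: [0.4336, -0.2676, 0.1761]
ee_rot: [0.0, 0.887, 0.461, 0.0]
contact_force: [-0.1, -1.2, -0.6]
grip_width: 0.0168
grasp_force: 88.5
```

```bash
python3 -c "
from h import *
go([.433,-.2675,.176],55)
i,im=snap('wrist','w10')
cv2.imwrite('pics/w10c.png',cv2.resize(im[172:268,220:348],(800,600),interpolation=cv2.INTER_CUBIC))"
```

```text
t 15.27 tcp [ 0.4336 -0.2676  0.1761] yaw 54.93 tilt [ 1.e-04 -1.e-04 -1.e+00] F [-0.06 -1.16 -0.63] grip 0.01676415703191451 88.4945797920227
shift [-0.0003 -0.0006  0.0001] turn z -0.07 j [ 0.79  0.29 -0.39  1.97  0.14  0.91 -0.27]
```

View pics/w10c.png

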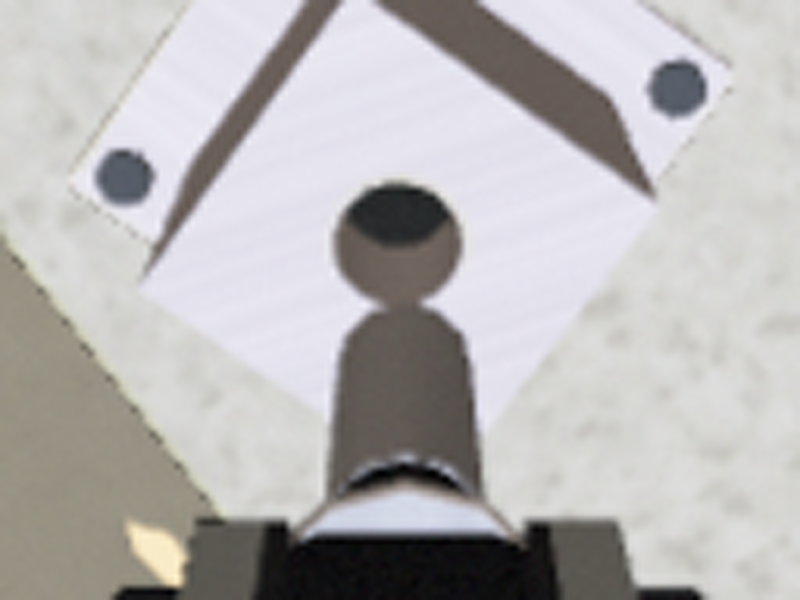

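The mouth is at full-image (283.4,210.5) and the pin axis at 284.4; compared with the successful M entry only about (+0.5,−1) mm is needed.

play_rows(targets=[[[0.0005,-0.001,0.008,0,0,0],[0.0005,-0.001,0.018,0,0,0],[0.0005,-0.001,0.026,0,0,0],[0.0005,-0.001,0.03,0,0,0],[0.0005,-0.001,0.03,0,0,0]]])

```text
time: 15.73
tcp_pos: [0.4321, -0.2662, 0.1444]
ee_rot: [-0.001, 0.887, 0.461, -0.001]
contact_force: [-0.7, -0.4, -1.0]
grip_width: 0.017
grasp_force: 88.5
```

play_rows(targets=[[[0,0,0,0,0,0],[0,0,0,0,0,0],[0,0,0,0,0,0],[0,0,0,0,0,0],[0,0,0,0,0,0]]])

```text
time: 16.15
tcp_pos: [0.4333, -0.2667, 0.1465]
ee_rot: [0.0, 0.887, 0.461, 0.0]
contact_force: [-0.2, 0.3, -1.2]
grip_width: 0.0169
grasp_force: 88.5
```

play_rows(targets=[[[0,0,0.003,0,0,0],[0,0,0.006,0,0,0],[0,0,0.008,0,0,0],[0,0,0.01,0,0,0],[0,0,0.012,0,0,0]]])

```text
time: 16.57
tcp_pos: [0.433, -0.2666, 0.1338]
ee_rot: [-0.0, 0.887, 0.461, -0.0]
contact_force: [-0.7, -0.4, -1.0]
grip_width: 0.0169
grasp_force: 88.5
```

play_rows(targets=[[[0,0,0.001,0,0,0],[0,0,0.002,0,0,0],[0,0,0.003,0,0,0],[0,0,0.004,0,0,0],[0,0,0.005,0,0,0]]])

```text
time: 16.98
tcp_pos: [0.4332, -0.2667, 0.1291]
ee_rot: [0.0, 0.887, 0.461, 0.0]
contact_force: [0.3, -0.1, -1.2]
grip_width: 0.0167
grasp_force: 88.5
```

Entered cleanly. Continuing down to the plug.

play_rows(targets=[[[0,0,0.003,0,0,0],[0,0,0.006,0,0,0],[0,0,0.009,0,0,0],[0,0,0.012,0,0,0],[0,0,0.014,0,0,0]]])

```text
time: 17.4
tcp_pos: [0.4329, -0.2665, 0.1146]
ee_rot: [-0.0, 0.887, 0.461, -0.0]
contact_force: [-0.1, 0.2, -0.9]
grip_width: 0.0171
grasp_force: 88.5
```

play_rows(targets=[[[0,0,0.001,0,0,0],[0,0,0.002,0,0,0],[0,0,0.003,0,0,0],[0,0,0.004,0,0,0],[0,0,0.005,0,0,0]]])

```text
time: 17.82
tcp_pos: [0.4332, -0.2667, 0.1102]
ee_rot: [0.0, 0.887, 0.461, 0.0]
contact_force: [-0.8, -0.3, 5.5]
grip_width: 0.0169
grasp_force: 89.2
```

play_rows(targets=[[[0,0,0.001,0,0,0],[0,0,0.002,0,0,0],[0,0,0.003,0,0,0],[0,0,0.004,0,0,0],[0,0,0.005,0,0,0]]])

```text
time: 18.23
tcp_pos: [0.4333, -0.2667, 0.1059]
ee_rot: [0.0, 0.887, 0.461, -0.0]
contact_force: [-2.0, 0.9, 5.6]
grip_width: 0.0169
grasp_force: 89.4
```

play_rows(targets=[[[0,0,0.0005,0,0,0],[0,0,0.001,0,0,0],[0,0,0.0015,0,0,0],[0,0,0.002,0,0,0],[0,0,0.0025,0,0,0]]])

```text
time: 18.65
tcp_pos: [0.4333, -0.2667, 0.1034]
ee_rot: [0.0, 0.887, 0.461, -0.0]
contact_force: [-0.8, 0.8, 5.7]
grip_width: 0.0169
grasp_force: 89.4
```

play_rows(targets=[[[0,0,0.0005,0,0,0],[0,0,0.001,0,0,0],[0,0,0.0015,0,0,0],[0,0,0.002,0,0,0],[0,0,0.0025,0,0,0]]])

```text
time: 19.07
tcp_pos: [0.4333, -0.2667, 0.101]
ee_rot: [0.0, 0.887, 0.461, -0.0]
contact_force: [-2.5, 1.5, 7.0]
grip_width: 0.0169
grasp_force: 89.4
```

play_rows(targets=[[[0,0,0.0005,0,0,0],[0,0,0.001,0,0,0],[0,0,0.0015,0,0,0],[0,0,0.002,0,0,0],[0,0,0.002,0,0,0]]])

```text
time: 19.48
tcp_pos: [0.4333, -0.2667, 0.0989]
ee_rot: [0.0, 0.887, 0.461, -0.0]
contact_force: [-2.3, 0.7, 4.6]
grip_width: 0.0174
grasp_force: 89.4
```

play_rows(targets=[[[0,0,0.0005,0,0,0],[0,0,0.001,0,0,0],[0,0,0.0015,0,0,0],[0,0,0.002,0,0,0],[0,0,0.002,0,0,0]]])

```text
time: 19.9
tcp_pos: [0.4333, -0.2667, 0.0969]
ee_rot: [0.0, 0.887, 0.461, -0.0]
contact_force: [-0.7, 1.3, 5.6]
grip_width: 0.017
grasp_force: 89.4
```

```bash
python3 -c "
from h import *
go([.4333,-.2667,.1],55)"
```

```text
t 19.9 tcp [ 0.4333 -0.2667  0.0969] yaw 54.93 tilt [ 2.e-04 -5.e-04 -1.e+00] F [-0.66  1.26  5.6 ] grip 0.01697144484195238 89.35615181922913
shift [ 0.      0.     -0.0031] turn z -0.07 j [ 0.76  0.4  -0.36  2.04  0.2   0.74 -0.34]
```

play_rows(targets=[[[0,0,0.0005,0,0,0],[0,0,0.001,0,0,0],[0,0,0.0015,0,0,0],[0,0,0.002,0,0,0],[0,0,0.0025,0,0,0]]])

```text
time: 20.32
tcp_pos: [0.4333, -0.2667, 0.0944]
ee_rot: [0.0, 0.887, 0.461, -0.0]
contact_force: [-1.1, 1.0, 5.9]
grip_width: 0.0169
grasp_force: 89.4
```

play_rows(targets=[[[0,0,0.0004,0,0,0],[0,0,0.0008,0,0,0],[0,0,0.0012,0,0,0],[0,0,0.0016,0,0,0],[0,0,0.002,0,0,0]]])

```text
time: 20.73
tcp_pos: [0.4333, -0.2667, 0.0924]
ee_rot: [0.0, 0.887, 0.461, -0.0]
contact_force: [-0.6, 1.0, 6.6]
grip_width: 0.0171
grasp_force: 89.4
```

play_rows(targets=[[[0,0,0.0004,0,0,0],[0,0,0.0008,0,0,0],[0,0,0.0012,0,0,0],[0,0,0.0014,0,0,0],[0,0,0.0015,0,0,0]]])

```text
time: 21.15
tcp_pos: [0.4333, -0.2667, 0.0909]
ee_rot: [0.0, 0.887, 0.461, -0.0]
contact_force: [-1.2, 1.3, 5.0]
grip_width: 0.0168
grasp_force: 89.4
```

play_rows(targets=[[[0,0,0.0003,0,0,0],[0,0,0.0006,0,0,0],[0,0,0.0009,0,0,0],[0,0,0.0012,0,0,0],[0,0,0.0015,0,0,0]]])

```text
time: 21.57
tcp_pos: [0.4333, -0.2667, 0.0894]
ee_rot: [0.0, 0.887, 0.461, -0.0]
contact_force: [-2.0, 0.6, 5.8]
grip_width: 0.0173
grasp_force: 89.4
```

```bash
python3 -c "
from h import *
go([.4333,-.2667,.1],55)"
```

```text
t 21.57 tcp [ 0.4333 -0.2667  0.0894] yaw 54.93 tilt [ 2.e-04 -6.e-04 -1.e+00] F [-2.    0.64  5.81] grip 0.017263841129031902 89.365074634552
shift [ 0.      0.     -0.0106] turn z -0.07 j [ 0.76  0.41 -0.36  2.04  0.21  0.73 -0.34]
```

play_rows(targets=[[[0,0,0.0003,0,0,0],[0,0,0.0006,0,0,0],[0,0,0.0009,0,0,0],[0,0,0.0012,0,0,0],[0,0,0.0015,0,0,0]]])

```text
time: 21.98
tcp_pos: [0.4334, -0.2667, 0.0887]
ee_rot: [0.0, 0.887, 0.461, -0.0]
contact_force: [-3.3, 0.9, 13.9]
grip_width: 0.017
grasp_force: 90.4
```

play_rows(targets=[[[0,0,0.0002,0,0,0],[0,0,0.0004,0,0,0],[0,0,0.0006,0,0,0],[0,0,0.0008,0,0,0],[0,0,0.001,0,0,0]]])

```text
time: 22.4
tcp_pos: [0.4335, -0.2667, 0.0883]
ee_rot: [0.001, 0.887, 0.461, -0.0]
contact_force: [-4.9, 2.0, 18.2]
grip_width: 0.0168
grasp_force: 90.9
```

play_rows(targets=[[[0,0,0.0002,0,0,0],[0,0,0.0004,0,0,0],[0,0,0.0004,0,0,0],[0,0,0.0004,0,0,0],[0,0,0.0004,0,0,0]]])

```text
time: 22.82
tcp_pos: [0.4335, -0.2667, 0.0881]
ee_rot: [0.001, 0.887, 0.461, -0.0]
contact_force: [-4.3, 3.2, 17.9]
grip_width: 0.0172
grasp_force: 91.1
```

```bash
python3 -c "
from h import *
go([.4333,-.2667,.1],55)
i,im=snap('wrist','w11')
m=np.zeros((600,800,3),np.uint8);m[:384,:512]=cv2.resize(im[172:268,220:348],(512,384),interpolation=cv2.INTER_CUBIC)
k,s=snap('side','d11');p=proj(k,[.4333,-.2667,.08]);x,y=int(p[0])-32,int(p[1])-13
m[384:,:512]=cv2.resize(s[y:y+27,x:x+64],(512,216),interpolation=cv2.INTER_CUBIC)
cv2.imwrite('pics/w11c.png',m)"
```

```text
t 22.82 tcp [ 0.4335 -0.2667  0.0881] yaw 54.92 tilt [ 1.0e-04 -1.3e-03 -1.0e+00] F [-4.31  3.22 17.9 ] grip 0.01724826150787342 91.080082654953
shift [-0.0001 -0.0002 -0.0119] turn z -0.08 j [ 0.76  0.41 -0.36  2.04  0.21  0.72 -0.34]
```

View pics/w11c.png

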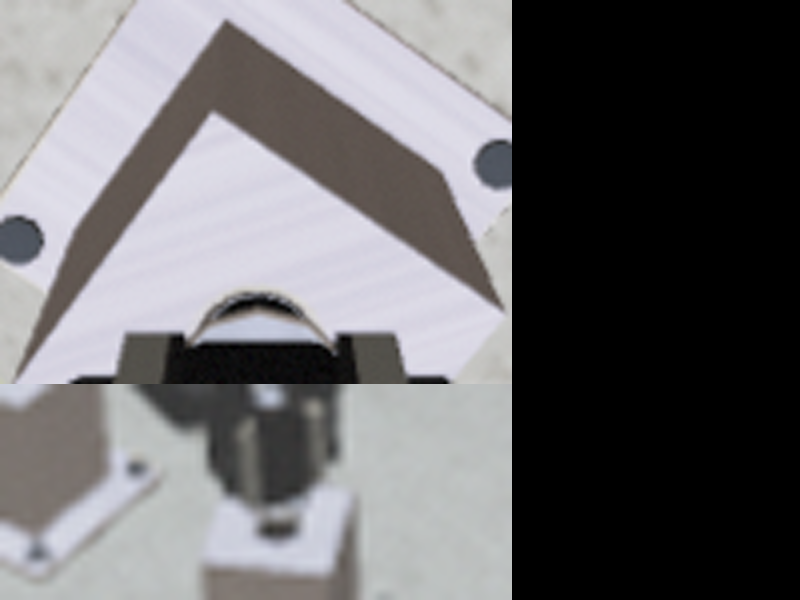

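Both views show the dark ring at the rim, with no bright shaft below it, and the force is about 18–19 N. I'll unload, let go and retreat.

play_rows(targets=[[[0,0,-0.0005,0,0,0],[0,0,-0.001,0,0,0],[0,0,-0.0015,0,0,0],[0,0,-0.002,0,0,0],[0,0,-0.002,0,0,0]]])

```text
time: 23.33
tcp_pos: [0.4334, -0.2667, 0.0888]
ee_rot: [0.0, 0.887, 0.461, 0.0]
contact_force: [-1.6, 1.3, 6.4]
grip_width: 0.0168
grasp_force: 89.5
```

play_rows(targets=[[[0,0,0,0,0,0],[0,0,0,0,0,0],[0,0,0,0,0,0],[0,0,0,0,0,0],[0,0,0,0,0,0]]], gripper=0.07)

```text
time: 23.75
tcp_pos: [0.4331, -0.2666, 0.0876]
ee_rot: [-0.0, 0.887, 0.461, 0.0]
contact_force: [0.5, 0.8, -0.4]
grip_width: 0.0699
grasp_force: 0.0
```

play_rows(targets=[[[0,0,0,0,0,0],[0,0,0,0,0,0],[0,0,0,0,0,0],[0,0,0,0,0,0],[0,0,0,0,0,0]]])

```text
time: 24.17
tcp_pos: [0.4331, -0.2666, 0.0877]
ee_rot: [0.0, 0.887, 0.461, 0.0]
contact_force: [0.3, -0.0, -1.2]
grip_width: 0.0703
grasp_force: 0.0
```

play_rows(targets=[[[0,0,-0.01,0,0,0],[0,0,-0.03,0,0,0],[0,0,-0.06,0,0,0],[0,0,-0.09,0,0,0],[0,0,-0.12,0,0,0]]])

```text
time: 24.58
tcp_pos: [0.4329, -0.2664, 0.2097]
ee_rot: [0.0, 0.887, 0.461, 0.0]
contact_force: [0.3, 0.5, -0.4]
grip_width: 0.0703
grasp_force: 0.0
```

play_rows(targets=[[[0,0,0,0,0,0],[0,0,0,0,0,0],[0,0,0,0,0,0],[0,0,0,0,0,0],[0,0,0,0,0,0]]])

```text
time: 25.0
tcp_pos: [0.4323, -0.2662, 0.2065]
ee_rot: [-0.001, 0.887, 0.461, -0.001]
contact_force: [-0.8, -0.4, 0.6]
grip_width: 0.0701
grasp_force: 0.0
```

```bash
python3 -c "
from h import *
go([.4333,-.2667,.1],55)
i,im=snap('wrist','w12')
m=np.zeros((600,800,3),np.uint8);m[:384,:512]=cv2.resize(im[140:236,220:348],(512,384),interpolation=cv2.INTER_CUBIC)
k,s=snap('side','d12');p=proj(k,[.4333,-.2667,.08]);x,y=int(p[0])-32,int(p[1])-17
m[384:,:512]=cv2.resize(s[y:y+27,x:x+64],(512,216),interpolation=cv2.INTER_CUBIC)
k,s=snap('scene','s12');m[:400,512:]=cv2.resize(s[200:300,270:342],(288,400),interpolation=cv2.INTER_CUBIC)
cv2.imwrite('pics/w12c.png',m)"
```

```text
t 25.0 tcp [ 0.4323 -0.2662  0.2065] yaw 54.94 tilt [-0.0021  0.0014 -1.    ] F [-0.78 -0.44  0.62] grip 0.07013665471911891 0.0
shift [0.0002 0.0013 0.1065] turn z -0.06 j [ 0.81  0.25 -0.4   1.93  0.12  0.98 -0.26]
```

View pics/w12c.png

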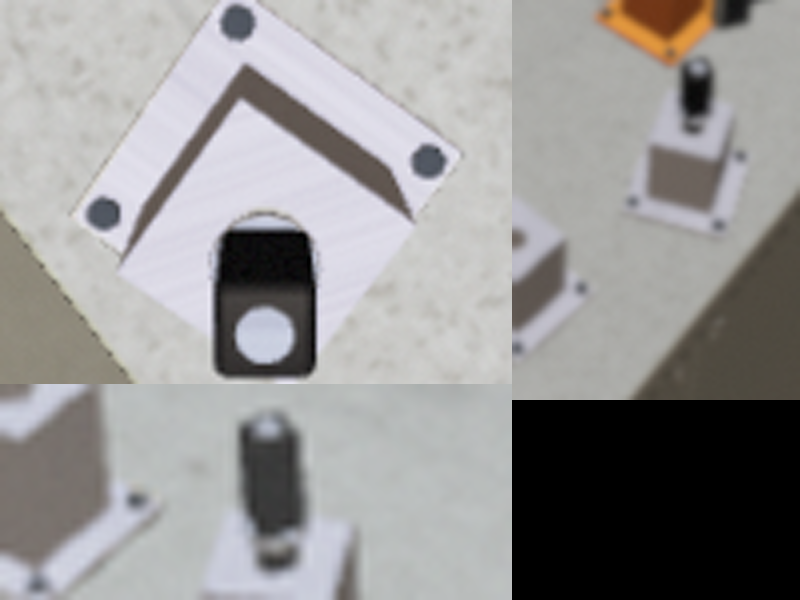

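The pin stands free and upright in the deep socket, ring dark at the rim, gripper well clear.

```bash
python3 -c "
from workcell import ticket
print(ticket.job_done())"
```

```text
the job is handed in; nothing more can be done
None
```

The pin is let go, upright and fully home in the deep socket (the one to the robot's right) with its ring at the rim, pressed to about 18 N by the wrist sensor; the first socket bottomed early at about 40 mm, nothing else was touched, and the job is handed in at about 25 s with no verdict returned.

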